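# Tip a beech blank onto the infeed deck and feed it through the spring flaps

## Task

Bring the standing beech blank square and centred up against the near edge of the sander's plywood infeed deck, then tip it forward over that edge, by pushing its top, so that it lies flat on the deck between the fences; tip it, do not lift it up onto the deck. Then push it along the lane through the two orange spring flaps until it lies wholly inside the bay and both flaps have swung fully shut behind it. Leave the glue bottle, the hammer and the biscuit joiner where they are.

Things in the scene. Friction and masses are not known exactly. Their poses are not given: they have to be found in the camera images.
- lane: Plywood infeed deck of a grey-red bench sander, fixed; place and yaw change. Origin: on the bench (z = 0) under the middle of the deck's near edge. x = feed direction (to the sander), y = left across the lane, z up. Deck: x 0 to 470, y +-75, top 15 mm above the bench. Before it (x < 0) is bare bench. The sander (300 wide, 208 mm high) stands beyond x = 475. Numbers below in mm in this frame.
- edge (a point): Middle of the deck's near top edge (lane x = 0, y = 0, z = 15): its upright face, 15 mm high, is the stop for the blank's foot. On the deck two brown fences, 10 thick, 30 high above the deck, inner faces at y = +-42, run from x = 20 to 170.
- gate (a point): Middle of the flaps' hinge line at deck height: lane x = 185, y = 0, z = 15, axes as the lane's. Two steel hinge posts, 12 thick, 45 high above the deck, stand at x = 185, y = +-53.
- bay (a point): Middle of the bay's floor: lane x = 330, y = 0, z = 15. Bay open above; walls 30 high above the deck, inner faces at y = +-56, from x = 197 to 460, where a dark steel end stop, 45 high above the deck, closes it.
- blank: Pale beech block standing before the deck: 50 (its x) by 64 (y) by 170 mm (z), 0.25 to 0.55 kg. Origin: centre of the face it stands on (foot). Its +x face looks towards the deck's edge (yawed up to 0.3 rad, 45 to 105 mm short of it, up to 30 off-centre); its -x face has two dark slots. Leaned about 20 degrees over the edge it falls by itself; its foot then overhangs the edge by 15 to 35 mm.
- blank_top (a point): Centre of the blank's top face (170 mm from its foot along its z; a blue line marks it): the end that goes through the flaps first.
- flap_left (a joint): Orange flap on the lane's +y side, 46 wide, 5 thick, 38 mm high from 4 mm above the deck, hinged on an upright pin at y = +47. 0 = shut across the lane, up to 1.6 rad as it swings into the bay; it cannot swing outwards. A light spring (0.02 N m shut, 0.11 N m open) shuts it once it is free: the blank's foot must be some 45 mm past the hinge line, the fingers gone.
- flap_right (a joint): The same flap mirrored, on the lane's -y side, hinged at y = -47; 0 = shut, grows to 1.6 rad as it swings into the bay.
- glue: White glue bottle with a red cap, 60 across, 150 mm high, standing; origin at the centre of its base. To be left alone.
- hammer: Hammer lying on the bench beside the lane, about 260 mm long along its x axis; origin on its underside. To be left alone.
- joiner: Red and black hand-held biscuit joiner, about 190 long, 75 wide, 115 mm high, 2.2 kg; origin under its middle on the bench. To be left alone.
There are look-alikes about, which are no part of the job. Leave any green or turquoise look-alike of the blank alone.

How it is judged:
By the outcome, as a careful person would: the job done as asked, in the order asked, and still so for the second after the job is handed in, with the robot touching nothing.
It also fails if it takes over 64 s, if anything falls off the work surface, if the arm or the gripper's body presses on something with over 40 N, if the wrist force passes 120 N, or if a joint passes its speed limit or range.

## Robot

A 7-joint arm with a two-finger parallel gripper is mounted at the origin on the work surface. World frame = base frame: x ahead of the robot, y to its left, z up, the work surface at z = 0. Lengths are in m, angles in degrees, forces in N, time in s.
With the tool pointing down it reaches from about 0.425 to 0.875 m from the base axis. Payload 4.7 kg.
Tool frame: the origin (TCP) lies at the very end of the fingers, on their centre line; the grasp point (between the pads) lies env.grip_point_offset behind it (env.grip_point_offset is the distance from the TCP to the grasp point, in m); z points along the fingers, y is the direction in which the jaws open and shut (so a half turn about z gives the same grasp; the last joint's range is limited). The gripper opens to 87 mm and grips with 3 to 60 N. Pads are 19 mm wide; open, the fingers measure 117 mm over their backs; the gripper's body (75 mm by 190 mm) begins 51 mm behind the grasp point.
Start: joints at [0.808, 18.392, -4.016, 83.108, 1.295, 78.541, -3.26], TCP at [0.65, -0, 0.2] pointing down, gripper open.
Joint ranges: [-163.93, 163.93], [-17.29, 119.83], [-79.2, 71.16], [3.27, 140.29], [-89.18, 269.18], [5.43, 117.66], [-154.24, 154.24]. Speed limits (degrees/s): [147.25, 147.25, 180, 180, 180, 180, 180].

## Interface

Orientations are given as [roll, pitch, yaw] about the fixed x, y, z axes, in that order (R = Rz(yaw) Ry(pitch) Rx(roll)).
In Python, from cell import env gives the robot as it stands.
- The arm moves only by the tool send_rows, never from a script. Its argument "plan" is a list of rows, each a list of 7 numbers: the finger opening in mm, from 0 to 87, then the shift along the tool's x, y, z in mm, then the turn, a rotation vector about the tool's x, y, z in rad. A call has 1 to 12 rows; each row shifts and turns the commanded pose from where the row before left it, along the tool's axes as they then stand; what a row does not reach is not made up. A row lasts 1/10 s, in which the tool goes at most 50 mm and 8.59 degrees, less where a joint would pass 70% of its speed; a pose out of reach is approached as far as the arm can. A call is refused whole if a number of a shift passes 50 or a number of a turn 0.15, either way. A call with a gripper value outside its range is refused whole. The fingers move at their own pace and stop on an object; "grip_force" is the grip in N (left out, the last holds). Time passes only in rows, so rows that do not move let the fingers close. It gives the time, the measured TCP pose, the force and the opening at its end, in the units of the state.
- env.get_obs(): the state, without advancing time (a new reading comes with each control period).
- env.read_camera(name): name is "scene" or "side" or "wrist"; returns the picture (400x640x3 uint8, red, green, blue); there is no depth.
- env.get_calibration(name): a dict with "fx", "fy", "cx", "cy" (pixels), "extrinsics" (4x4, takes a point from camera to world coordinates). Camera axes: x right, y down, z forward; pixel columns grow to the right and rows downward; lengths in m; the calibration is good to about 2 mm. A picture is of the moment at which its call begins: read the wrist's pose just before it. get_calibration takes no time and is no camera call; for the wrist camera it gives the pose at the moment of the call.
- env.sign_off(): hands the job in, once; it reports no verdict.
Trained networks look in the newest picture that a camera, given by its name, has taken for a name from the list of things; names that differ only in an ending like _2 or _b are one class to them, and where a whole thing is asked for, a point or a joint stands for the part that bears it (a point fixed in the world has none). Each returns a list of dicts, best first, with "confidence" (0 to 1); they miss things now and then, are a little off and sometimes report something else, mostly with a low value. They report only what shows in the picture. A call takes as long as a camera call. They do not tell look-alikes from the thing itself.
- env.regions_of(camera, query): "region" (400x640 bool, what is visible of it) and "rect" ([left, top, right, bottom] in pixels, round what is visible of it).
The state is a dict: "time_s": time; "qpos": joint angles; "joint_velocities": joint speeds; "effort": joint torques, N m; "tool_pos": TCP position; "tool_rot": TCP orientation; "force": force on the tool from outside, world axes, zero at the start; "wrist_torque": the same for the moment, N m; "grip_width": finger opening in m.
Only numpy, scipy, OpenCV 4.12 (cv2) and the standard library are available. Lean on these libraries where they do the work, as an engineer would, in place of code of your own. Each camera call takes 0.05 s, during which the arm holds its last target. There are 200 camera calls.

## Working session

There is one attempt and no reset: what is moved stays moved. The work goes in short steps, Python scripts to look and compute and a tool call to move; the robot and the scene stay as the last step left them, time stands still between calls to the robot, and variables do not carry over. Pictures are saved under pics/ and viewed, about 8 in all and at most 12, crops included, and the job is handed in when it is done.

Besides the shell and the picture viewer there is one more tool, called after "Emit:" as name(argument=value, ...), one argument or row to a line, values as JSON. send_rows: Moves the arm, as the interface text tells. Its arguments: {"type":"object","properties":{"plan":{"type":"array"},"grip_force":{"type":"number"}},"required":["plan"]}

```bash
ls; mkdir -p pics; python3 - <<'E'
from cell import env
import cv2,numpy as np
o=env.get_obs();print({k:np.round(v,3).tolist() for k,v in o.items()},env.grip_point_offset)
a=env.read_camera("scene");b=env.read_camera("side")
cv2.imwrite("pics/a.png",a[:,:,::-1]);cv2.imwrite("pics/b.png",b[:,:,::-1])
for c in("scene","side"):
  k=env.get_calibration(c);print(c,k["fx"],k["cx"],k["cy"],np.round(k["extrinsics"],3).tolist())
  for q in("blank","lane","flap_left","glue","hammer","joiner"):
    for r in env.regions_of(c,q): print(c,q,round(r["confidence"],2),r["rect"])
E
```

```text
pics
{'time_s': 0.0, 'qpos': [0.808, 18.437, -4.015, 83.175, 1.296, 78.54, -3.259], 'joint_velocities': [-0.017, -0.046, 0.015, 0.062, 0.053, -0.055, 0.069], 'effort': [-0.0, -49.128, -0.404, -31.253, -0.064, 0.044, 0.0], 'tool_pos': [0.649, -0.0, 0.199], 'tool_rot': [-179.894, 0.007, 90.002], 'force': [0.475, -0.105, -0.703], 'wrist_torque': [0.024, -0.004, 0.005], 'grip_width': 0.087} 0.0187
scene 393.49249034817547 319.4412906493275 195.01222023034683 [[-0.384, 0.786, -0.484, 0.987], [0.923, 0.33, -0.197, 0.272], [0.005, -0.523, -0.852, 0.91], [0.0, 0.0, 0.0, 1.0]]
scene blank 0.8 [424.6, 181.2, 479.0, 242.6]
scene blank 0.7 [429.6, 142.2, 473.9, 202.0]
scene blank 0.65 [391.4, 159.9, 429.1, 218.5]
scene blank 0.61 [386.0, 119.1, 421.6, 181.0]
scene lane 0.78 [50.6, 71.7, 363.8, 232.8]
scene flap_left 0.57 [285.7, 185.7, 293.0, 200.1]
scene glue 0.79 [439.6, 269.6, 475.7, 313.3]
scene hammer 0.58 [302.6, 239.4, 411.0, 277.3]
scene joiner 0.64 [197.0, 227.3, 278.5, 268.7]
side 424.959044974969 320.99599181887703 202.30678840595712 [[0.985, -0.132, 0.107, 0.404], [-0.169, -0.695, 0.699, -0.593], [-0.018, -0.707, -0.707, 0.838], [0.0, 0.0, 0.0, 1.0]]
side blank 0.92 [214.3, 155.6, 251.9, 225.8]
side blank 0.81 [258.2, 142.1, 294.7, 205.3]
side blank 0.71 [262.3, 120.5, 289.4, 147.3]
side blank 0.59 [223.0, 130.4, 252.3, 188.1]
side lane 0.82 [273.1, 208.8, 512.1, 400.0]
side lane 0.54 [301.2, 262.7, 327.7, 276.8]
side lane 0.19 [259.4, 140.9, 292.0, 207.7]
side flap_left 0.47 [321.3, 254.1, 347.8, 274.2]
side flap_left 0.46 [273.4, 213.4, 511.8, 396.6]
side glue 0.77 [328.6, 109.6, 345.3, 158.5]
side glue 0.63 [374.1, 235.7, 456.9, 318.4]
side hammer 0.67 [332.5, 164.9, 389.4, 237.0]
side hammer 0.61 [271.7, 213.3, 512.9, 396.0]
side joiner 0.91 [376.1, 236.7, 457.7, 318.0]
```

```bash
python3 - <<'E'
import cv2,numpy as np
a=cv2.imread("pics/a.png");b=cv2.imread("pics/b.png")
c=np.vstack([cv2.resize(a[90:330,160:520],None,fx=1.25,fy=1.25),np.zeros((0,450,3),np.uint8)])
cv2.imwrite("pics/a2.png",cv2.resize(a[100:290,240:500],(800,585),interpolation=cv2.INTER_CUBIC))
cv2.imwrite("pics/b2.png",cv2.resize(b[100:370,200:560],(800,600),interpolation=cv2.INTER_CUBIC))
E
```

```text
(no output)
```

View pics/a2.png

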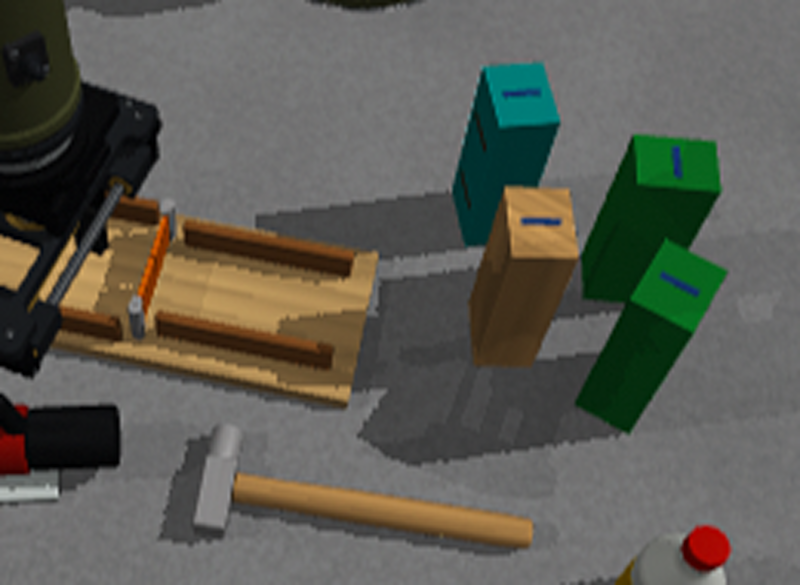

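View pics/b2.png

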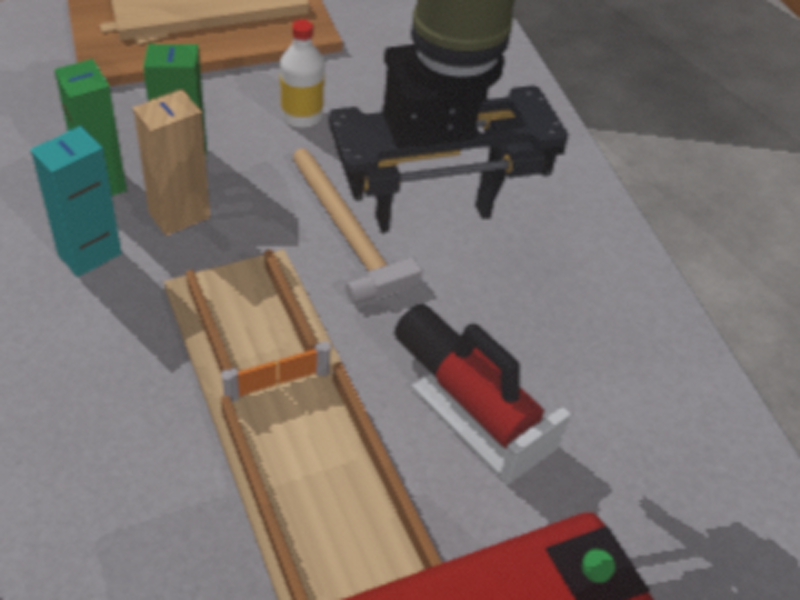

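```bash
cat > h.py <<'E'
import numpy as np,cv2
from scipy.optimize import least_squares
from cell import env
def proj(cal,P):
    T=np.linalg.inv(cal["extrinsics"]);p=np.asarray(P)@T[:3,:3].T+T[:3,3]
    return np.c_[cal["fx"]*p[:,0]/p[:,2]+cal["cx"],cal["fy"]*p[:,1]/p[:,2]+cal["cy"]]
def place(q,P):
    c,s=np.cos(q[2]),np.sin(q[2]);P=np.asarray(P)/1000
    return np.c_[q[0]+c*P[:,0]-s*P[:,1],q[1]+s*P[:,0]+c*P[:,1],P[:,2]]
def fit(obs,q0):
    # obs: list of (cal,[ (pt3 mm),(u,v) ]...)
    f=lambda q:np.concatenate([(proj(c,place(q,[p for p,_ in o]))-[u for _,u in o]).ravel() for c,o in obs])
    r=least_squares(f,q0,loss='soft_l1');return r.x,np.round(f(r.x).reshape(-1,2),1)
E
python3 - <<'E'
from h import *
S=env.get_calibration("scene");D=env.get_calibration("side")
s=lambda x,y:(240+(x+.5)*.325-.5,100+(y+.5)*190/585-.5)
d=lambda x,y:(200+(x+.5)*.45-.5,100+(y+.5)*.45-.5)
lane,r=fit([(S,[((0,-75,15),s(377,253)),((0,75,15),s(347,405)),((185,53,60),s(137,301)),((185,-53,60),s(168,204))]),
 (D,[((0,-75,15),d(165,282)),((0,75,15),d(287,250)),((185,53,60),d(322,348)),((185,-53,60),d(230,373))])],[.6,.1,-1.5])
print("lane",lane,r.tolist())
bl,r=fit([(S,[((25,-32,170),s(507,187)),((-25,-32,170),s(568,187)),((-25,32,170),s(578,258)),((25,32,170),s(508,258)),((-25,32,0),s(532,365)),((25,32,0),s(472,365))]),
 (D,[((-25,-32,170),d(137,103)),((-25,32,170),d(185,92)),((25,32,170),d(203,118)),((25,-32,170),d(148,128)),((25,-32,0),d(168,232)),((25,32,0),d(210,212))])],[.6,.2,-1.5])
print("blank",bl,r.tolist())
c,n=np.cos(lane[2]),np.sin(lane[2]);v=bl[:2]-lane[:2]
print("in lane mm",1000*(c*v[0]+n*v[1]),1000*(-n*v[0]+c*v[1]),bl[2]-lane[2])
# overlay + other objects
g=lambda cal,uv,z:(lambda R,t,w:(t+w*(z-t[2])/w[2]))(cal["extrinsics"][:3,:3],cal["extrinsics"][:3,3],cal["extrinsics"][:3,:3]@[(uv[0]-cal["cx"])/cal["fx"],(uv[1]-cal["cy"])/cal["fy"],1])
for nm,uv,z in[("teal top",s(519,94),.17),("green1 top",s(677,163),.17),("green2 top",s(680,285),.17),("cap",s(706,545),.15),("hamhead",s(222,470),.02),("hamend",s(530,530),.02)]:
  p=g(S,uv,z);v=p[:2]-lane[:2];print(nm,p.round(3),(1000*(c*v[0]+n*v[1])).round(),(1000*(-n*v[0]+c*v[1])).round())
a=cv2.imread("pics/a.png");b=cv2.imread("pics/b.png")
for im,cal in((a,S),(b,D)):
  for L,q in(([(0,-75,15),(0,75,15),(460,75,15),(460,-75,15)],lane),([(25,-32,170),(-25,-32,170),(-25,32,170),(25,32,170)],bl),([(25,-32,0),(-25,-32,0),(-25,32,0),(25,32,0)],bl)):
    cv2.polylines(im,[np.int32(np.round(proj(cal,place(q,L))*8))],True,(255,0,255),1,shift=3)
o=np.hstack([cv2.resize(a[100:290,240:500],(548,400)),cv2.resize(b[100:290,200:400],(421,400))])
cv2.imwrite("pics/ov.png",cv2.resize(o,(800,330)))
E
```

```text
lane [ 0.46806006  0.16870213 -1.41572507] [[0.5, 0.0], [-0.5, -1.3], [-1.2, 1.1], [0.0, -0.6], [0.2, -0.8], [-0.3, -0.4], [1.5, -0.8], [-1.3, 0.4]]
blank [ 0.42334324  0.27957434 -1.24097348] [[-0.5, -0.5], [1.2, 0.6], [0.1, 0.5], [0.5, -0.7], [-0.5, 1.3], [-0.1, 0.1], [-1.4, 1.0], [-0.3, -1.6], [-0.1, -3.0], [1.5, 0.5], [-1.0, 1.5], [0.8, 2.5]]
in lane mm -116.44833786430937 -27.055972647415633 0.17475158866217244
teal top [0.309 0.23  0.17 ] -85.0 -147.0
green1 top [0.329 0.361 0.17 ] -212.0 -107.0
green2 top [0.439 0.387 0.17 ] -220.0 5.0
cap [0.617 0.448 0.15 ] -253.0 190.0
hamhead [0.64  0.111 0.02 ] 83.0 161.0
hamend [0.594 0.35  0.02 ] -160.0 152.0
```

View pics/ov.png

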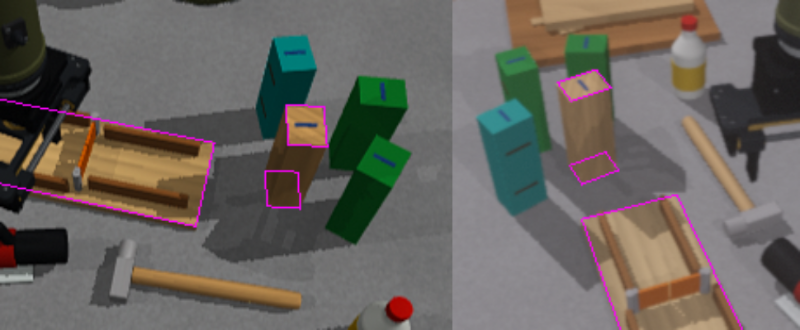

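Emit:
send_rows(
  plan=[
    [87,20,-16,-5,0,0,0],
    [87,28,-23,-5,0,0,0],
    [87,28,-23,-5,0,0,0],
    [87,28,-23,-5,0,0,0],
    [87,28,-23,-5,0,0,0],
    [87,28,-23,0,0,0,0],
    [87,28,-23,0,0,0,0],
    [87,28,-23,0,0,0,0],
    [87,28,-23,0,0,0,-0.11],
    [87,0,0,0,0,0,-0.11],
    [87,0,0,0,0,0,-0.11],
    [87,0,0,0,0,0,0],
  ],
  grip_force=20,
)

```text
time_s: 1.9
tool_pos: [0.4499, 0.2442, 0.2254]
tool_rot: [180.0, 0.0, 109.0]
force: [1.1, -0.7, -0.3]
grip_width: 0.0871
```

```bash
python3 - <<'E'
from h import *
lane=np.array([ 0.46806006,0.16870213,-1.41572507]);bl=np.array([0.42334324,0.27957434,-1.24097348])
o=env.get_obs();print(o["tool_pos"],o["tool_rot"])
W=env.get_calibration("wrist");w=env.read_camera("wrist").copy();a=env.read_camera("scene").copy()
for L,q in(([(25,-32,170),(-25,-32,170),(-25,32,170),(25,32,170)],bl),([(25,-32,0),(-25,-32,0),(-25,32,0),(25,32,0)],bl),([(0,-75,15),(0,75,15)],lane)):
  print(proj(W,place(q,L)).round().tolist())
  cv2.polylines(w,[np.int32(np.round(proj(W,place(q,L))))],True,(255,0,255),1)
S=env.get_calibration("scene")
for x0,x1,yy,h in((0,475,75,15),(475,480,150,208)):
  cv2.polylines(a,[np.int32(np.round(proj(S,place(lane,[(x0,-yy,h),(x0,yy,h),(x1,yy,h),(x1,-yy,h)]))))],True,(255,0,255),1)
for y in(100,120,140): # vertical ruler lines at bench and at z=115
  for z in(0,115): cv2.polylines(a,[np.int32(np.round(proj(S,place(lane,[(100,y,z),(450,y,z)]))))],False,(0,255,255 if z else 0),1)
cv2.imwrite("pics/c.png",np.hstack([cv2.resize(w,(480,300)),cv2.resize(a[150:300,40:240],(320,240)).repeat(1,0) if 0 else cv2.copyMakeBorder(cv2.resize(a[170:290,140:300],(320,240)),0,60,0,0,cv2.BORDER_CONSTANT)])[:,:,::-1])
E
```

```text
[0.44985368 0.24421886 0.22537874] [1.79968367e+02 1.21440309e-02 1.08965610e+02]
[[258.0, 182.0], [254.0, 109.0], [350.0, 109.0], [349.0, 182.0]]
[[283.0, 152.0], [282.0, 108.0], [338.0, 108.0], [338.0, 152.0]]
[[254.0, 222.0], [377.0, 242.0]]
```

View pics/c.png

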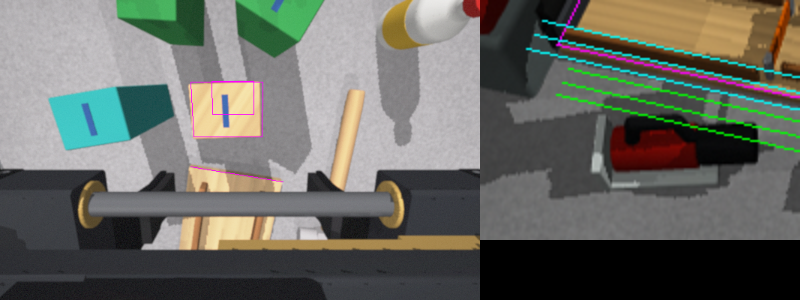

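Emit:
send_rows(
  plan=[
    [87,21,-7,0,0,0,0],
    [87,21,-6.6,0,0,0,0],
    [87,0,0,0,0,0,0],
    [87,0,0,0,0,0,0],
    [87,0,0,20,0,0,0],
    [87,0,0,25,0,0,0],
    [87,0,0,25,0,0,0],
    [87,0,0,20,0,0,0],
    [87,0,0,0,0,0,0],
    [87,0,0,0,0,0,0],
  ],
)

```text
time_s: 3.0
tool_pos: [0.4242, 0.2785, 0.1354]
tool_rot: [-180.0, 0.0, 108.8]
force: [-0.0, 0.3, -0.5]
grip_width: 0.0868
```

Emit:
send_rows(
  plan=[
    [60,0,0,0,0,0,0],
    [60,0,0,0,0,0,0],
    [60,0,0,0,0,0,0],
    [60,0,0,0,0,0,0],
    [60,0,0,0,0,0,0],
  ],
  grip_force=15,
)

```text
time_s: 3.5
tool_pos: [0.4236, 0.2795, 0.1357]
tool_rot: [180.0, 0.0, 108.9]
force: [-0.2, -0.8, 2.7]
grip_width: 0.0641
```

```bash
python3 - <<'E'
from h import *
o=env.get_obs();print(o["tool_pos"],o["tool_rot"],o["force"],o["grip_width"])
env.read_camera("side")
lane=np.array([ 0.46806006,0.16870213,-1.41572507])
c,n=np.cos(lane[2]),np.sin(lane[2]);v=o["tool_pos"][:2]-lane[:2]
print("tcp in lane",1000*(c*v[0]+n*v[1]),1000*(-n*v[0]+c*v[1]))
b=env.read_camera("side");a=env.read_camera("scene")
cv2.imwrite("pics/d.png",np.hstack([cv2.resize(b[80:280,180:380],(400,400),interpolation=cv2.INTER_CUBIC),cv2.resize(a[100:290,290:490],(400,380)).repeat(1,0) if 0 else cv2.resize(a[90:290,290:490],(400,400),interpolation=cv2.INTER_CUBIC)])[:,:,::-1])
E
```

```text
[0.42364053 0.27948939 0.13571928] [1.79962671e+02 1.49070173e-04 1.08919709e+02] [-0.20952659 -0.82204127  2.67012969] 0.0640849928326052
tcp in lane -116.31848726526334 -26.775373216655552
```

View pics/d.png

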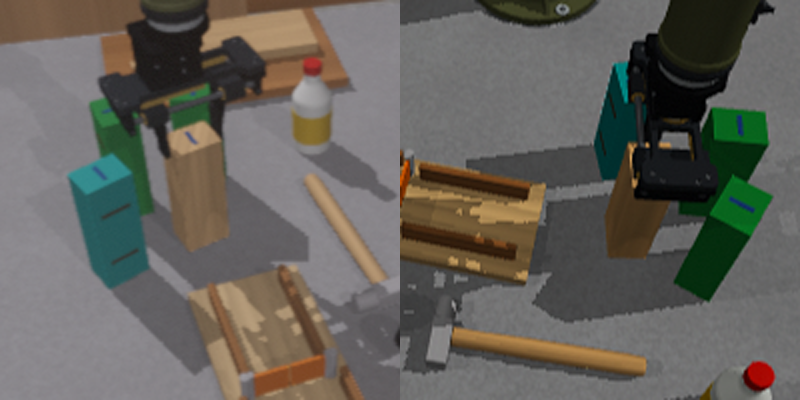

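Emit:
send_rows(
  plan=[
    [60,0,0,0,0,0,0.05],
    [60,0,0,0,0,0,0.05],
    [60,0,0,0,0,0,0.05],
    [60,-4,2,0,0,0,0.025],
    [60,-9,4,0,0,0,0],
    [60,-10,4,0,0,0,0],
    [60,-10,4,0,0,0,0],
    [60,-10,4,0,0,0,0],
    [60,-10,4,0,0,0,0],
    [60,-10,4,0,0,0,0],
    [60,-8,1,0,0,0,0],
    [60,0,0,0,0,0,0],
  ],
)

```text
time_s: 4.85
tool_pos: [0.462, 0.2117, 0.1348]
tool_rot: [180.0, 0.0, 98.7]
force: [-0.1, 0.3, -1.5]
grip_width: 0.0646
```

```bash
cat > st.py <<'E'
from h import *
lane=np.array([ 0.46806006,0.16870213,-1.41572507])
o=env.get_obs();c,n=np.cos(lane[2]),np.sin(lane[2]);v=o["tool_pos"][:2]-lane[:2]
print("lane tcp",(1000*(c*v[0]+n*v[1])).round(1),(1000*(-n*v[0]+c*v[1])).round(1),"yaw err",o["tool_rot"][2]-np.degrees(lane[2])-180,"F",np.round(o["force"],1),o["tool_pos"].round(4),o["tool_rot"].round(1))
E
python3 st.py
```

```text
lane tcp -43.4 0.7 yaw err -0.14268898292564813 F [-0.1  0.3 -1.5] [0.462  0.2117 0.1348] [180.    0.   98.7]
```

Emit:
send_rows(
  plan=[
    [60,-4,-0.3,0,0,0,0],
    [60,-4,-0.3,0,0,0,0],
    [60,-3,0,0,0,0,0],
    [60,-2,0,0,0,0,0],
    [60,0,0,0,0,0,0],
    [60,0,0,0,0,0,0],
  ],
)

```text
time_s: 5.45
tool_pos: [0.4626, 0.2005, 0.1351]
tool_rot: [-180.0, 0.0, 98.9]
force: [0.0, 0.9, -1.3]
grip_width: 0.0641
```

```bash
python3 st.py; python3 - <<'E'
from h import *
b=env.read_camera("side");a=env.read_camera("scene")
cv2.imwrite("pics/e.png",np.hstack([cv2.resize(b[100:250,220:370],(400,400),interpolation=cv2.INTER_CUBIC),cv2.resize(a[100:250,270:420],(400,400),interpolation=cv2.INTER_CUBIC)])[:,:,::-1])
E
```

```text
lane tcp -32.2 -0.5 yaw err 0.0036126060164178853 F [ 0.   0.9 -1.3] [0.4626 0.2005 0.1351] [-180.     0.    98.9]
```

View pics/e.png

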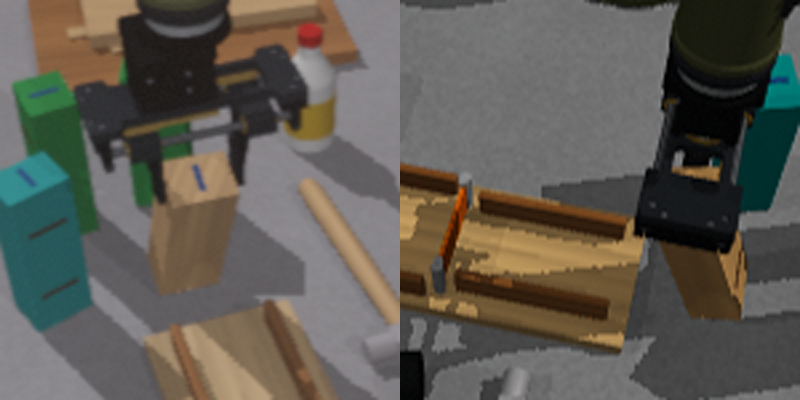

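```bash
cat > tilt.py <<'E'
from h import *
lane=np.array([ 0.46806006,0.16870213,-1.41572507])
def body(q,P): # q: front-bottom-edge x,y (mm lane), tilt fwd rad, yaw ; contact edge z=0
    P=np.array(P,float);x=P[:,0]-25;z=P[:,2];c,s=np.cos(q[2]),np.sin(q[2])
    X=c*x+s*z;Z=-s*x+c*z
    cy,sy=np.cos(q[3]),np.sin(q[3])
    return place(lane,np.c_[q[0]+cy*X-sy*P[:,1],q[1]+sy*X+cy*P[:,1],Z])
def fitb(obs,q0=(-20,0,.1,0)):
    f=lambda q:np.concatenate([(proj(c,body(q,[p for p,_ in o]))-[u for _,u in o]).ravel() for c,o in obs])
    r=least_squares(f,q0,loss='soft_l1',x_scale=[10,10,.1,.1]);return r.x,f(r.x).reshape(-1,2).round(1).tolist()
E
python3 - <<'E'
from tilt import *
S=env.get_calibration("scene");D=env.get_calibration("side")
s=lambda x,y:(270+(x-400)*.375,100+y*.375)
d=lambda x,y:(220+x*.375,100+y*.375)
print(fitb([(S,[((25,32,0),s(690,318)),((-25,32,0),s(743,317))]),(D,[((25,-32,0),d(152,290)),((25,32,0),d(222,284)),((25,-32,170),d(165,197)),((25,32,170),d(236,188))])]))
E
```

```text
(array([-60.20405171, -10.81725095,   0.27885477,   0.07585888]), [[0.3, 0.3], [-0.2, 0.9], [4.0, 2.9], [-0.4, -1.6], [-0.3, 3.4], [-2.0, -0.4]])
```

Emit:
send_rows(
  plan=[
    [60,4,0,0,0,0,0],
    [60,6,0,0,0,0,0],
    [60,6,0,0,0,0,0],
    [60,6,0,0,0,0,0],
    [60,6,0,0,0,0,0],
    [60,6,0,0,0,0,0],
    [60,6,0,0,0,0,0],
    [60,3,0,0,0,0,0],
    [60,0,0,0,0,0,0],
    [60,0,0,0,0,0,0],
  ],
  grip_force=7,
)

```text
time_s: 6.55
tool_pos: [0.456, 0.243, 0.1353]
tool_rot: [180.0, -0.0, 98.9]
force: [-2.1, -1.2, 5.0]
grip_width: 0.0645
```

```bash
python3 st.py; python3 - <<'E'
from h import *
b=env.read_camera("side");a=env.read_camera("scene")
cv2.imwrite("pics/f.png",np.hstack([cv2.resize(b[100:250,220:370],(400,400),interpolation=cv2.INTER_CUBIC),cv2.resize(a[100:250,300:450],(400,400),interpolation=cv2.INTER_CUBIC)])[:,:,::-1])
E
```

```text
lane tcp -75.3 -0.4 yaw err 0.0019057258300563262 F [-2.1 -1.2  5. ] [0.456  0.243  0.1353] [180.   -0.   98.9]
```

View pics/f.png

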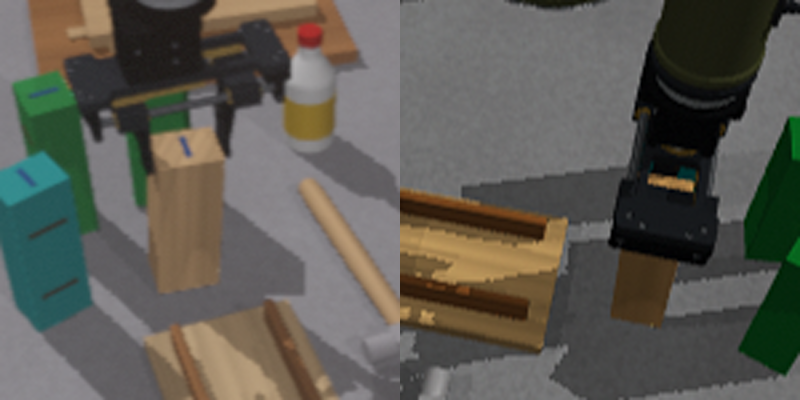

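```bash
python3 - <<'E'
from tilt import *
S=env.get_calibration("scene");D=env.get_calibration("side")
s=lambda x,y:(300+(x-400)*.375,100+y*.375)
d=lambda x,y:(220+x*.375,100+y*.375)
print(fitb([(S,[((25,32,0),s(613,318)),((-25,32,0),s(660,326))]),(D,[((25,-32,0),d(152,292)),((25,32,0),d(221,287)),((25,-32,170),d(151,170)),((25,32,170),d(222,160)),((-25,32,170),d(215,129)),((-25,-32,170),d(148,137))])]))
E
```

```text
(array([-64.07364052,  -8.38921649,   0.08433937,  -0.10336538]), [[-1.7, 1.0], [-0.4, 3.0], [4.0, -0.5], [0.9, -2.5], [-0.6, 1.2], [-1.5, 0.9], [-2.7, -0.9], [-2.5, -0.1]])
```

Emit:
send_rows(
  plan=[
    [60,3,0,0,0,0,0],
    [60,4,0,0,0,0,0],
    [60,3,0,0,0,0,0],
    [60,0,0,0,0,0,0],
    [68,0,0,0,0,0,0],
    [74,0,0,0,0,0,0],
    [74,0,0,0,0,0,0],
    [74,0,0,0,0,0,0],
    [74,0,0,0,0,0,0],
    [74,0,0,0,0,0,0],
  ],
  grip_force=3,
)

```text
time_s: 7.65
tool_pos: [0.4546, 0.2528, 0.1352]
tool_rot: [180.0, 0.0, 98.9]
force: [-0.7, -0.0, 0.8]
grip_width: 0.074
```

```bash
python3 st.py; python3 - <<'E'
from h import *
b=env.read_camera("side");a=env.read_camera("scene")
cv2.imwrite("pics/g.png",np.hstack([cv2.resize(b[110:220,240:350],(400,400),interpolation=cv2.INTER_CUBIC),cv2.resize(a[120:230,330:440],(400,400),interpolation=cv2.INTER_CUBIC)])[:,:,::-1])
E
```

```text
lane tcp -85.2 -0.4 yaw err -0.008157761017457688 F [-0.7 -0.   0.8] [0.4546 0.2528 0.1352] [180.    0.   98.9]
```

View pics/g.png

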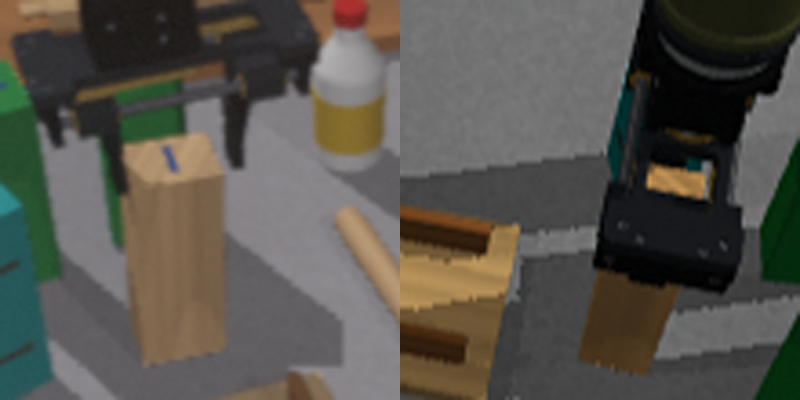

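```bash
python3 - <<'E'
from h import *
S=env.get_calibration("scene");D=env.get_calibration("side")
lane=np.array([ 0.46806006,0.16870213,-1.41572507])
s=lambda x,y:(330+(x-400)*.275,120+y*.275)
d=lambda x,y:(240+x*.275,110+y*.275)
bl,r=fit([(S,[((25,32,0),s(580,360)),((-25,32,0),s(652,374))]),(D,[((25,-32,0),d(142,362)),((25,32,0),d(226,345)),((25,-32,170),d(133,184)),((25,32,170),d(224,173)),((-25,32,170),d(208,138)),((-25,-32,170),d(126,147))])],[.45,.25,-1.4])
c,n=np.cos(lane[2]),np.sin(lane[2]);v=bl[:2]-lane[:2]
print("in lane mm",1000*(c*v[0]+n*v[1]),1000*(-n*v[0]+c*v[1]),bl[2]-lane[2],r.tolist())
E
```

```text
in lane mm -88.72500824492884 -7.4591876266322155 -0.08354017910399558 [[-1.1, 0.9], [-2.1, 2.5], [1.6, -0.2], [1.2, 0.2], [-1.8, 0.8], [-1.5, -0.4], [-1.0, -2.7], [-3.1, -1.1]]
```

Emit:
send_rows(
  plan=[
    [74,2,0,8,0,0,0],
    [74,0,0.4,8,0,0,0],
    [74,0,0,0,0,0,0],
    [60,0,0,0,0,0,0],
    [60,0,0,0,0,0,0],
    [60,0,0,0,0,0,0],
    [60,0,0,0,0,0,0],
    [60,0,0,-2,0,0,0],
    [60,0,0,-2,0,0,0],
    [60,0,0,-1,0,0,0],
    [60,0,0,0,0,0,0],
  ],
  grip_force=30,
)

```text
time_s: 8.85
tool_pos: [0.4547, 0.2549, 0.1244]
tool_rot: [180.0, -0.0, 98.9]
force: [-0.2, -0.1, -2.9]
grip_width: 0.0648
```

```bash
python3 st.py
```

```text
lane tcp -87.2 0.1 yaw err -0.008422593302555015 F [-0.2 -0.1 -2.9] [0.4547 0.2549 0.1244] [180.   -0.   98.9]
```

Emit:
send_rows(
  plan=[
    [60,-4,0,0,0,0,0],
    [60,-8,0,0,0,0,0],
    [60,-8,0,0,0,0,0],
    [60,-8,0,0,0,0,0],
    [60,-8,0,0,0,0,0],
    [60,-8,0,0,0,0,0],
    [60,-6,0,0,0,0,0],
    [60,-5,0,0,0,0,0],
    [60,0,0,2,0,0,0],
    [60,0,0,2,0,0,0],
    [60,0,0,0,0,0,0],
  ],
)

```text
time_s: 9.95
tool_pos: [0.4627, 0.2009, 0.1197]
tool_rot: [-180.0, -0.0, 98.9]
force: [-0.2, -0.6, -3.2]
grip_width: 0.0648
```

```bash
python3 st.py; python3 - <<'E'
from h import *
b=env.read_camera("side");a=env.read_camera("scene")
cv2.imwrite("pics/i.png",np.hstack([cv2.resize(b[120:230,240:350],(400,400),interpolation=cv2.INTER_CUBIC),cv2.resize(a[130:240,310:420],(400,400),interpolation=cv2.INTER_CUBIC)])[:,:,::-1])
E
```

```text
lane tcp -32.6 -0.4 yaw err 0.039550100313533676 F [-0.2 -0.6 -3.2] [0.4627 0.2009 0.1197] [-180.    -0.    98.9]
```

View pics/i.png

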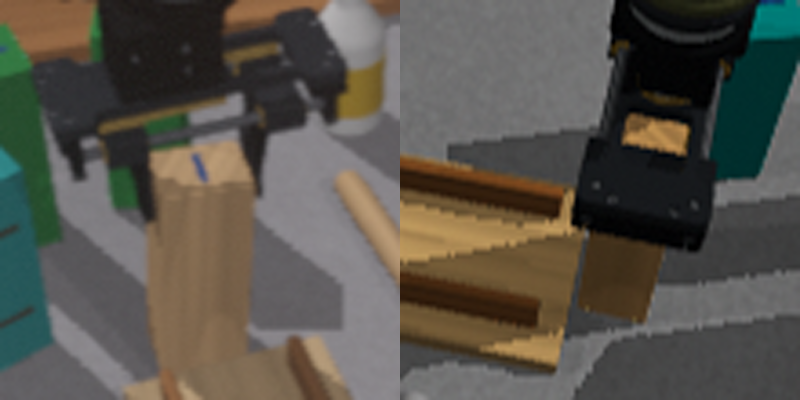

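Emit:
send_rows(
  plan=[
    [60,-2,0.2,0,0,0,0],
    [60,-2,0.2,0,0,0,0],
    [60,-2,0,0,0,0,0],
    [60,0,0,0,0,0,0],
  ],
)

```text
time_s: 10.45
tool_pos: [0.4645, 0.1945, 0.1203]
tool_rot: [180.0, -0.0, 98.9]
force: [0.4, 1.3, -3.4]
grip_width: 0.065
```

Emit:
send_rows(
  plan=[
    [60,-1.5,0,0,0,0,0],
    [60,0,0,0,0,0,0],
  ],
)

```text
time_s: 10.65
tool_pos: [0.4647, 0.1933, 0.1203]
tool_rot: [180.0, -0.0, 98.9]
force: [-0.3, 1.7, -2.7]
grip_width: 0.065
```

Emit:
send_rows(
  plan=[
    [60,-1.5,0,0,0,0,0],
    [60,0,0,0,0,0,0],
  ],
)

```text
time_s: 10.85
tool_pos: [0.4649, 0.1918, 0.1203]
tool_rot: [180.0, -0.0, 98.9]
force: [-0.9, 1.4, -2.0]
grip_width: 0.0649
```

Emit:
send_rows(
  plan=[
    [60,-1.5,0,0,0,0,0],
    [60,0,0,0,0,0,0],
  ],
)

```text
time_s: 11.05
tool_pos: [0.465, 0.1901, 0.1201]
tool_rot: [-180.0, 0.0, 98.9]
force: [-0.8, 2.0, -1.8]
grip_width: 0.0653
```

```bash
python3 st.py
```

```text
lane tcp -21.6 0.3 yaw err -0.011315164995266969 F [-0.8  2.  -1.8] [0.465  0.1901 0.1201] [-180.     0.    98.9]
```

Emit:
send_rows(
  plan=[
    [64,0,0,0,0,0,0],
    [70,0,0,0,0,0,0],
    [76,0,0,0,0,0,0],
    [76,0,0,0,0,0,0],
    [76,0,0,0,0,0,0],
  ],
  grip_force=3,
)

```text
time_s: 11.55
tool_pos: [0.4653, 0.1901, 0.1203]
tool_rot: [180.0, 0.0, 98.9]
force: [-0.5, -0.9, -0.4]
grip_width: 0.0753
```

```bash
python3 st.py; python3 - <<'E'
from h import *
lane=np.array([ 0.46806006,0.16870213,-1.41572507])
b=env.read_camera("side").copy();a=env.read_camera("scene").copy()
cv2.imwrite("pics/jraw_s.png",a[:,:,::-1]);cv2.imwrite("pics/jraw_d.png",b[:,:,::-1])
def crop(im,x,y,w,cal):
  k=400/w;o=cv2.resize(im[y:y+w,x:x+w],(400,400),interpolation=cv2.INTER_CUBIC)
  for L in([(0,-32,0),(0,32,0),(-50,32,0)],[(0,-32,170),(0,32,170),(-50,32,170),(-50,-32,170),(0,-32,170)],[(0,32,0),(0,32,170)],[(0,-75,15),(0,75,15)]):
    p=proj(cal,place(lane,L));cv2.polylines(o,[np.int32(np.round(((p-[x,y]+.5)*k-.5)))],False,(255,0,255),1)
  return o
cv2.imwrite("pics/j.png",np.hstack([crop(b,250,120,100,env.get_calibration("side")),crop(a,320,140,100,env.get_calibration("scene"))])[:,:,::-1])
E
```

```text
lane tcp -21.5 0.5 yaw err -0.007155779197546508 F [-0.5 -0.9 -0.4] [0.4653 0.1901 0.1203] [180.    0.   98.9]
```

View pics/j.png

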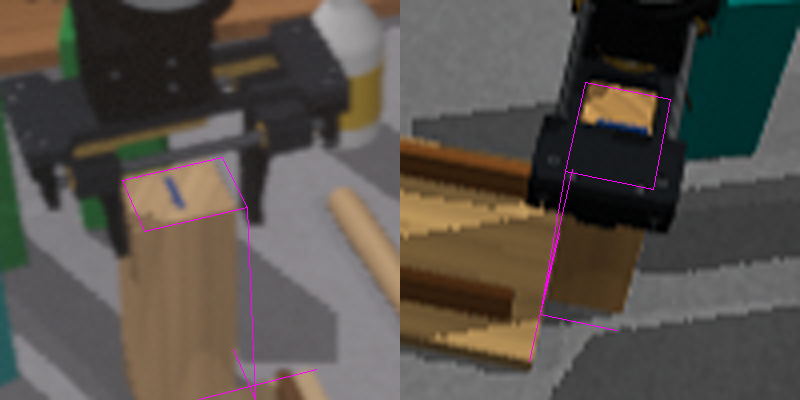

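```bash
cat > blue.py <<'E'
from h import *
lane=np.array([ 0.46806006,0.16870213,-1.41572507])
def tolane(p):
    c,n=np.cos(lane[2]),np.sin(lane[2]);v=p[:2]-lane[:2];return np.round([1000*(c*v[0]+n*v[1]),1000*(-n*v[0]+c*v[1])],1)
def bp(cal,uv,z):
    E=cal["extrinsics"];w=E[:3,:3]@[(uv[0]-cal["cx"])/cal["fx"],(uv[1]-cal["cy"])/cal["fy"],1];return E[:3,3]+w*(z-E[2,3])/w[2]
def blues(im,cal,z=.17): # im RGB
    f=im.astype(int);m=((f[:,:,2]>f[:,:,0]+35)&(f[:,:,2]>f[:,:,1]+20)).astype(np.uint8)
    n,l,st,ce=cv2.connectedComponentsWithStats(m,connectivity=8)
    return [(ce[i].round(1).tolist(),int(st[i,4]),tolane(bp(cal,ce[i],z)).tolist()) for i in range(1,n) if st[i,4]>3]
E
python3 - <<'E'
from blue import *
S=env.get_calibration("scene");D=env.get_calibration("side")
for f,c in(("a",S),("b",D),("jraw_s",S),("jraw_d",D)): print(f,blues(cv2.imread(f"pics/{f}.png")[:,:,::-1],c))
w=env.read_camera("wrist");W=env.get_calibration("wrist");print("w",blues(w,W))
cv2.imwrite("pics/k.png",w[:,:,::-1])
E
```

```text
a [([409.7, 129.7], 22, [-88.3, -149.7]), ([459.6, 152.2], 19, [-211.6, -108.4]), ([415.5, 171.5], 24, [-116.3, -27.6]), ([460.9, 192.1], 22, [-220.6, 4.2])]
b [([276.5, 124.0], 6, [-220.6, 2.5]), ([274.5, 148.5], 4, [-117.0, -29.3]), ([229.2, 166.2], 18, [-86.9, -150.9])]
jraw_s [([409.7, 129.7], 22, [-88.3, -149.7]), ([459.6, 152.2], 19, [-211.6, -108.4]), ([375.8, 171.6], 16, [-27.8, -5.3]), ([460.9, 192.1], 22, [-220.6, 4.2])]
jraw_d [([229.2, 166.2], 18, [-86.9, -150.9]), ([293.0, 167.5], 6, [-29.0, -5.3])]
w [([308.9, 244.2], 295, [-34.6, -5.6]), ([310.2, 292.9], 138, [-12.1, -5.3])]
```

Emit:
send_rows(
  plan=[
    [76,3,0,0,0,0,0],
    [76,3,0,0,0,0,0],
    [76,0,0,0,0,0,0],
    [60,0,0,0,0,0,0],
    [60,0,0,0,0,0,0],
    [60,0,0,0,0,0,0],
    [60,0,0,0,0,0,0],
    [60,0,0,-2,0,0,0],
    [60,0,0,-2,0,0,0],
    [60,0,0,0,0,0,0],
    [60,0,0,0,0,0,0],
  ],
  grip_force=40,
)

```text
time_s: 12.8
tool_pos: [0.4642, 0.1961, 0.124]
tool_rot: [-180.0, 0.0, 98.9]
force: [0.7, 0.5, -2.6]
grip_width: 0.0654
```

```bash
python3 st.py; python3 - <<'E'
from blue import *
for c in("scene","side","wrist"): print(c,[b for b in blues(env.read_camera(c),env.get_calibration(c),.173) if abs(b[2][1])<20 and -60<b[2][0]<0])
E
```

```text
lane tcp -27.7 0.4 yaw err -0.0038912262989470037 F [ 0.7  0.5 -2.6] [0.4642 0.1961 0.124 ] [-180.     0.    98.9]
scene []
side [([295.2, 165.5], 6, [-31.0, 0.9])]
wrist [([325.8, 250.6], 134, [-37.5, 1.3]), ([322.8, 298.5], 282, [-15.0, 0.1])]
```

Emit:
send_rows(
  plan=[
    [60,-1.5,0,0,0,0,0],
    [60,-1.5,0,0,0,0,0],
    [60,0,0,0,0,0,0],
  ],
)

```text
time_s: 13.25
tool_pos: [0.4647, 0.193, 0.1242]
tool_rot: [180.0, -0.0, 98.9]
force: [0.5, 0.2, -3.5]
grip_width: 0.0652
```

Emit:
send_rows(
  plan=[
    [60,-1.5,0,0,0,0,0],
    [60,0,0,0,0,0,0],
  ],
)

```text
time_s: 13.45
tool_pos: [0.4649, 0.1917, 0.1243]
tool_rot: [180.0, -0.0, 98.9]
force: [0.6, 0.0, -2.3]
grip_width: 0.0653
```

Emit:
send_rows(
  plan=[
    [60,-1.5,0,0,0,0,0],
    [60,0,0,0,0,0,0],
  ],
)

```text
time_s: 13.65
tool_pos: [0.4652, 0.1903, 0.1243]
tool_rot: [180.0, -0.0, 98.9]
force: [-0.4, 1.8, -2.6]
grip_width: 0.0655
```

```bash
python3 st.py; python3 - <<'E'
from blue import *
for c in("side","wrist"): print(c,[b for b in blues(env.read_camera(c),env.get_calibration(c),.173) if abs(b[2][1])<20 and -60<b[2][0]<0])
E
```

```text
lane tcp -21.8 0.5 yaw err -0.009985776233861543 F [-0.4  1.8 -2.6] [0.4652 0.1903 0.1243] [180.   -0.   98.9]
side [([295.9, 166.9], 8, [-25.4, 1.1])]
wrist [([325.7, 251.0], 122, [-31.3, 1.4]), ([323.2, 299.0], 298, [-8.8, 0.4])]
```

Emit:
send_rows(
  plan=[
    [60,0,0,2,0,0,0],
    [60,0,0,2,0,0,0],
    [60,0,0,0.5,0,0,0],
    [60,0,0,0,0,0,0],
    [67,0,0,0,0,0,0],
    [68,0,0,0,0,0,0],
    [68,0,0,0,0,0,0],
    [68,0,0,0,0,0,0],
  ],
)

```text
time_s: 14.55
tool_pos: [0.4649, 0.1896, 0.1192]
tool_rot: [-180.0, 0.0, 98.9]
force: [-0.5, 0.3, -0.3]
grip_width: 0.0679
```

```bash
python3 st.py; python3 - <<'E'
from blue import *
print(env.get_obs()["grip_width"])
for c in("side","wrist"): print(c,[b for b in blues(env.read_camera(c),env.get_calibration(c),.17) if abs(b[2][1])<20 and -60<b[2][0]<0])
E
```

```text
lane tcp -21.1 0.1 yaw err -0.023707648757351762 F [-0.5  0.3 -0.3] [0.4649 0.1896 0.1192] [-180.     0.    98.9]
0.06794293716312264
side [([294.8, 167.0], 5, [-29.3, -0.7])]
wrist [([321.8, 244.9], 279, [-34.4, -0.5]), ([322.9, 294.2], 173, [-11.7, 0.0])]
```

Emit:
send_rows(
  plan=[
    [76,0,0,0,0,0,0],
    [80,0,0,0,0,0,0],
    [80,0,0,-20,0,0,0],
    [80,0,0,-30,0,0,0],
    [80,0,0,-30,0,0,0],
    [80,0,0,-12,0,0,0],
    [40,25,0,0,0,0,0],
    [20,30,0,0,0,0,0],
    [20,15,0,0,0,0,0],
    [20,0,0,0,0,0,0],
    [20,0,0,0,0,0,0],
  ],
  grip_force=20,
)

```text
time_s: 15.75
tool_pos: [0.4543, 0.2585, 0.211]
tool_rot: [-180.0, 0.1, 98.9]
force: [0.9, -0.6, 0.4]
grip_width: 0.048
```

```bash
python3 st.py; python3 - <<'E'
from blue import *
print(env.get_obs()["grip_width"])
for c in("scene","side","wrist"): print(c,[b for b in blues(env.read_camera(c),env.get_calibration(c),.17) if abs(b[2][1])<20 and -60<b[2][0]<0])
E
```

```text
lane tcp -90.8 0.3 yaw err 0.0009995018305346548 F [ 0.9 -0.6  0.4] [0.4543 0.2585 0.211 ] [-1.80e+02  1.00e-01  9.89e+01]
0.047984315522109425
scene [([375.7, 168.6], 18, [-26.2, -13.6])]
side [([289.2, 169.0], 5, [-26.8, -15.5])]
wrist [([301.9, 301.8], 205, [-21.1, -14.5])]
```

```bash
python3 - <<'E'
from h import *
b=env.read_camera("side").copy();a=env.read_camera("scene").copy();w=env.read_camera("wrist").copy()
for n,i in(("s",a),("d",b),("w",w)): cv2.imwrite(f"pics/l{n}.png",i[:,:,::-1])
z=lambda im,x,y,w_,h,W,H:cv2.resize(im[y:y+h,x:x+w_],(W,H),interpolation=cv2.INTER_CUBIC)
top=np.hstack([z(b,245,130,120,90,400,300),z(a,310,140,120,90,400,300)])
cv2.imwrite("pics/l.png",np.vstack([top,np.hstack([z(w,0,0,640,400,480,300),np.zeros((300,320,3),np.uint8)])])[:,:,::-1])
E
```

```text
(no output)
```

View pics/l.png

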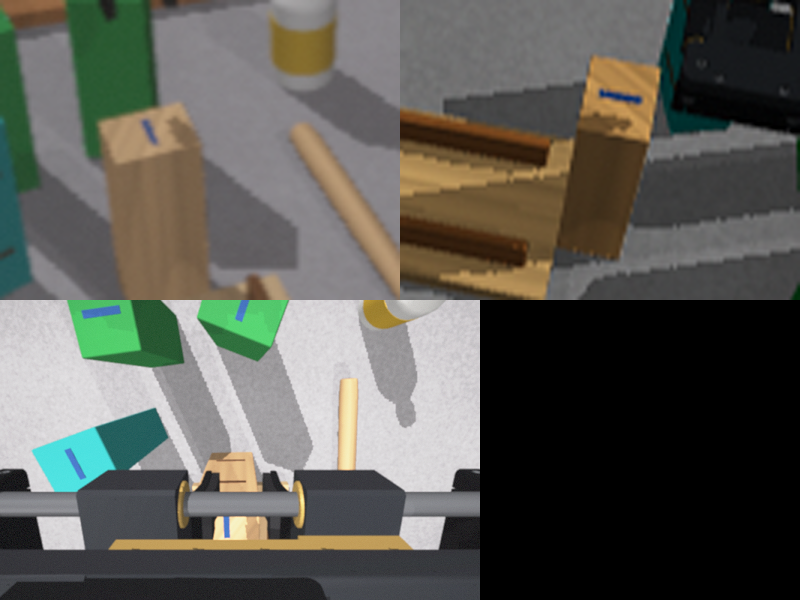

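```bash
python3 - <<'E'
from h import *
lane=np.array([ 0.46806006,0.16870213,-1.41572507])
S=env.get_calibration("scene");D=env.get_calibration("side")
s=lambda x,y:(310+(x-400+.5)*.3-.5,140+(y+.5)*.3-.5); d=lambda x,y:(245+(x+.5)*.3-.5,130+(y+.5)*.3-.5)
O=[(S,[((25,-32,170),s(592,57)),((-25,-32,170),s(660,67)),((-25,32,170),s(650,142)),((25,32,170),s(577,130)),((25,32,0),s(558,247)),((-25,32,0),s(616,259))]),
(D,[((-25,-32,170),d(98,121)),((-25,32,170),d(186,104)),((25,32,170),d(204,145)),((25,-32,170),d(108,163))])]
def body(q,P):
    P=np.array(P,float);y=P[:,1];z=P[:,2];Y=y*np.cos(q[3])-z*np.sin(q[3]);Z=z
    c,n=np.cos(q[2]),np.sin(q[2]);return place(lane,np.c_[q[0]+c*P[:,0]-n*Y,q[1]+n*P[:,0]+c*Y,Z])
f=lambda q:np.concatenate([(proj(c,body(q,[p for p,_ in o]))-[u for _,u in o]).ravel() for c,o in O])
for fix in(0,1):
  r=least_squares(lambda q:f(np.r_[q[:3],0 if fix else q[3]]),[-25,0,0,0.],x_scale=[10,10,.1,.1]);print(r.x.round(3),f(r.x).reshape(-1,2).round(1).tolist(),r.cost)
# deck line check: edges of right fence etc in the raw scene: project fence ends
print(proj(S,place(lane,[(20,-42,45),(20,42,45),(20,52,45),(20,-52,45)])).round(1).tolist())
E
```

```text
[-2.6111e+01 -1.4425e+01 -3.0000e-03 -2.0000e-03] [[0.2, -1.2], [0.9, -0.0], [-0.4, -0.3], [-0.3, -1.2], [-0.9, -0.3], [0.4, 0.2], [0.4, -0.3], [-0.8, -0.9], [-0.3, -0.6], [2.6, -0.0]] 6.889598374218039
[-2.6105e+01 -1.4102e+01 -3.0000e-03  0.0000e+00] [[0.2, -1.2], [0.9, -0.0], [-0.4, -0.4], [-0.3, -1.2], [-0.9, -0.2], [0.4, 0.3], [0.4, -0.3], [-0.8, -0.9], [-0.3, -0.6], [2.5, -0.0]] 6.903398857281529
[[354.0, 184.2], [347.6, 211.4], [346.8, 214.8], [354.8, 181.1]]
```

Emit:
send_rows(
  plan=[
    [84,0,0,0,0,0,0],
    [84,0,-7,0,0,0,0],
    [84,0,-7,0,0,0,0],
    [84,-10,0,0,0,0,0],
    [84,-15,0,0,0,0,0],
    [84,-15,0,0,0,0,0],
    [84,-15,0,0,0,0,0],
    [84,-10,0,0,0,0,0],
    [84,0,0,0,0,0,0],
    [84,0,0,0,0,0,0],
  ],
)

```text
time_s: 17.05
tool_pos: [0.4504, 0.1932, 0.2118]
tool_rot: [180.0, -0.0, 98.9]
force: [-0.7, -0.7, 0.1]
grip_width: 0.0834
```

```bash
python3 st.py; python3 - <<'E'
from blue import *
print(env.get_obs()["grip_width"])
for c in("scene","side","wrist"): print(c,[b for b in blues(env.read_camera(c),env.get_calibration(c),.17) if abs(b[2][1])<25 and -60<b[2][0]<0])
E
```

```text
lane tcp -27.0 -13.6 yaw err -0.01020583419722243 F [-0.7 -0.7  0.1] [0.4504 0.1932 0.2118] [180.   -0.   98.9]
0.08342996497326693
scene []
side [([289.2, 169.0], 5, [-26.8, -15.5])]
wrist [([321.5, 214.2], 329, [-25.1, -14.5])]
```

Lower slowly, grip, lift 3 mm, shift +y 14, lower.

Emit:
send_rows(
  plan=[
    [84,1,-0.5,10,0,0,0],
    [84,0,0,20,0,0,0],
    [84,0,0,20,0,0,0],
    [84,0,0,20,0,0,0],
    [84,0,0,16,0,0,0],
    [84,0,0,0,0,0,0],
    [60,0,0,0,0,0,0],
    [60,0,0,0,0,0,0],
    [60,0,0,0,0,0,0],
    [60,0,0,0,0,0,0],
    [60,0,0,0,0,0,0],
  ],
  grip_force=30,
)

```text
time_s: 18.3
tool_pos: [0.4505, 0.1942, 0.1265]
tool_rot: [179.9, -0.0, 98.9]
force: [0.4, 0.3, 2.9]
grip_width: 0.064
```

Emit:
send_rows(
  plan=[
    [60,0.5,0,-2,0,0,0],
    [60,0.5,0,-2,0,0,0],
    [60,0,0,0,0,0,0],
    [60,0,4,0,0,0,0],
    [60,0,4,0,0,0,0],
    [60,0,4,0,0,0,0],
    [60,0,2.5,0,0,0,0],
    [60,0,0,0,0,0,0],
    [60,0,0,0,0,0,0],
  ],
)

```text
time_s: 19.2
tool_pos: [0.464, 0.1971, 0.1295]
tool_rot: [-180.0, 0.0, 98.9]
force: [-0.3, 0.4, -2.2]
grip_width: 0.0639
```

```bash
python3 st.py; python3 - <<'E'
from blue import *
print(env.get_obs()["grip_width"])
for c in("side","wrist"): print(c,[b for b in blues(env.read_camera(c),env.get_calibration(c),.173) if abs(b[2][1])<25 and -60<b[2][0]<0])
E
```

```text
lane tcp -28.7 0.3 yaw err -0.003943325274178733 F [-0.3  0.4 -2.2] [0.464  0.1971 0.1295] [-180.     0.    98.9]
0.06391013078466
side [([294.8, 167.0], 5, [-25.9, -1.5])]
wrist [([320.5, 249.0], 156, [-36.8, -1.0]), ([321.5, 295.5], 191, [-14.2, -0.6])]
```

Emit:
send_rows(
  plan=[
    [60,-1.5,0.6,0,0,0,0],
    [60,-1.5,0.4,0,0,0,0],
    [60,-1,0,0,0,0,0],
    [60,0,0,2,0,0,0],
    [60,0,0,2,0,0,0],
    [60,0,0,0,0,0,0],
    [66,0,0,0,0,0,0],
    [68,0,0,0,0,0,0],
    [68,0,0,0,0,0,0],
    [68,0,0,0,0,0,0],
  ],
)

```text
time_s: 20.3
tool_pos: [0.4657, 0.1928, 0.1255]
tool_rot: [-180.0, 0.0, 98.9]
force: [-0.2, -0.6, 0.1]
grip_width: 0.0679
```

```bash
cat > chk.py <<'E'
from blue import *
exec(open("st.py").read().split("\n",2)[2])
print(o["grip_width"])
for c in("scene","side","wrist"): print(c,[b for b in blues(env.read_camera(c),env.get_calibration(c),.17) if abs(b[2][1])<25 and -60<b[2][0]<0])
E
sed -i 's/c,n=np.cos(lane\[2\]),np.sin(lane\[2\]);v=o/c,n=np.cos(lane[2]),np.sin(lane[2]);v=o/' st.py; python3 chk.py
```

```text
lane tcp -24.2 1.4 yaw err -0.021851865473877297 F [-0.2 -0.6  0.1] [0.4657 0.1928 0.1255] [-180.     0.    98.9]
0.0678890196927706
scene []
side [([295.8, 168.0], 5, [-24.9, 0.6])]
wrist [([322.0, 245.0], 271, [-34.9, 0.8]), ([322.6, 292.5], 118, [-12.1, 1.1])]
```

Good: y ≈ 0.8, flush. Open in tiny steps, checking.

Emit:
send_rows(
  plan=[
    [70,0,0,0,0,0,0],
    [72,0,0,0,0,0,0],
    [74,0,0,0,0,0,0],
    [74,0,0,0,0,0,0],
  ],
)

```text
time_s: 20.85
tool_pos: [0.4656, 0.1933, 0.1257]
tool_rot: [180.0, 0.0, 98.9]
force: [-0.7, 0.2, 0.1]
grip_width: 0.0737
```

```bash
python3 chk.py
```

```text
lane tcp -24.7 1.4 yaw err -0.0022025127824463198 F [-0.7  0.2  0.1] [0.4656 0.1933 0.1257] [180.    0.   98.9]
0.07368546414192614
scene []
side [([295.8, 168.0], 5, [-24.9, 0.6])]
wrist [([322.1, 245.7], 252, [-34.7, 0.8]), ([322.6, 293.0], 130, [-12.0, 1.1])]
```

Blank stays. Raise slowly, keep the fingers open until well behind.

Emit:
send_rows(
  plan=[
    [84,0,0,0,0,0,0],
    [84,0,0,0,0,0,0],
    [84,0,0,-8,0,0,0],
    [84,0,0,-14,0,0,0],
    [84,0,0,-14,0,0,0],
    [84,0,0,-14,0,0,0],
    [84,0,0,-14,0,0,0],
    [84,0,0,-14,0,0,0],
    [84,0,0,-7,0,0,0],
    [84,0,0,0,0,0,0],
    [84,0,0,0,0,0,0],
  ],
)

```text
time_s: 22.1
tool_pos: [0.4654, 0.1932, 0.2104]
tool_rot: [-180.0, 0.0, 98.9]
force: [0.1, 0.5, -0.2]
grip_width: 0.084
```

```bash
python3 chk.py
```

```text
lane tcp -24.6 1.2 yaw err -0.001816359430989678 F [ 0.1  0.5 -0.2] [0.4654 0.1932 0.2104] [-180.     0.    98.9]
0.08401563086777364
scene []
side [([295.8, 168.0], 5, [-24.9, 0.6])]
wrist [([322.7, 209.9], 322, [-25.7, 0.8])]
```

Emit:
send_rows(
  plan=[
    [84,10,0,0,0,0,0],
    [84,15,0,0,0,0,0],
    [84,15,0,0,0,0,0],
    [84,15,0,0,0,0,0],
    [20,8,0,0,0,0,0],
    [20,0,0,0,0,0,0],
    [20,0,0,0,0,0,0],
    [20,0,0,14,0,0,0],
    [20,0,0,18,0,0,0],
    [20,0,0,18,0,0,0],
    [20,0,0,16,0,0,0],
    [20,0,0,0,0,0,0],
  ],
)

```text
time_s: 23.45
tool_pos: [0.4542, 0.2535, 0.1414]
tool_rot: [-179.7, 0.1, 98.8]
force: [0.3, -0.1, 0.6]
grip_width: 0.0281
```

```bash
python3 chk.py
```

```text
lane tcp -85.9 -0.6 yaw err -0.07775723275301516 F [ 0.3 -0.1  0.6] [0.4542 0.2535 0.1414] [-1.797e+02  1.000e-01  9.880e+01]
0.02811495562491471
scene [([374.7, 174.0], 15, [-26.6, 1.8])]
side []
wrist []
```

Emit:
send_rows(
  plan=[
    [20,-6,0.3,0,0,0,0],
    [20,-6,0.3,0,0,0,0],
    [20,-5,0,0,0,0,0],
    [20,-5,0,0,0,0,0],
    [20,-5,0,0,0,0,0],
    [20,-5,0,0,0,0,0],
    [20,-5,0,0,0,0,0],
    [20,-5,0,0,0,0,0],
    [20,-5,0,0,0,0,0],
    [20,-5,0,0,0,0,0],
    [20,-5,0,0,0,0,0],
    [20,-5,0,0,0,0,0],
  ],
)

```text
time_s: 24.8
tool_pos: [0.4661, 0.1939, 0.1446]
tool_rot: [-180.0, 0.0, 98.9]
force: [-0.5, 0.3, 0.4]
grip_width: 0.0201
```

```bash
python3 st.py; python3 - <<'E'
from h import *
env.read_camera("side");env.read_camera("scene")
for c in("scene","side"):
  for r in env.regions_of(c,"blank"): print(c,round(r["confidence"],2),r["rect"])
E
```

```text
lane tcp -25.2 2.0 yaw err -0.006739872049479345 F [-0.5  0.3  0.4] [0.4661 0.1939 0.1446] [-180.     0.    98.9]
scene 0.97 [345.3, 162.1, 380.6, 219.2]
scene 0.85 [393.6, 120.8, 421.3, 179.6]
scene 0.56 [430.2, 180.3, 477.9, 242.9]
scene 0.56 [430.0, 143.8, 474.9, 200.3]
side 0.87 [224.0, 126.0, 257.6, 186.8]
side 0.61 [263.8, 123.6, 290.5, 178.3]
side 0.58 [284.1, 168.1, 313.7, 221.8]
side 0.55 [214.2, 154.8, 249.2, 222.3]
```

Emit:
send_rows(
  plan=[
    [20,-5,-0.5,0,0,0,0],
    [20,-5,-0.5,0,0,0,0],
    [20,-5,-0.5,0,0,0,0],
    [20,-5,0,0,0,0,0],
    [20,-5,0,0,0,0,0],
    [20,-5,0,0,0,0,0],
    [20,-5,0,0,0,0,0],
    [20,0,0,0,0,0,0],
    [20,0,0,0,0,0,0],
  ],
)

```text
time_s: 25.9
tool_pos: [0.47, 0.1596, 0.1447]
tool_rot: [180.0, -0.0, 98.9]
force: [0.3, 0.1, 0.4]
grip_width: 0.0199
```

```bash
python3 st.py; python3 - <<'E'
from h import *
env.read_camera("side");env.read_camera("scene")
for c in("scene","side"):
  for r in env.regions_of(c,"blank"): print(c,round(r["confidence"],2),r["rect"])
E
```

```text
lane tcp 9.3 0.5 yaw err -0.0165188688557123 F [0.3 0.1 0.4] [0.47   0.1596 0.1447] [180.   -0.   98.9]
scene 0.94 [305.4, 176.5, 377.0, 220.8]
scene 0.68 [428.6, 181.0, 476.7, 242.2]
scene 0.59 [430.9, 143.6, 470.9, 200.6]
side 0.86 [222.9, 129.9, 252.8, 186.9]
side 0.73 [264.3, 121.7, 291.3, 178.7]
side 0.72 [216.4, 156.9, 249.9, 223.0]
side 0.6 [287.3, 196.1, 329.5, 260.2]
```

Emit:
send_rows(
  plan=[
    [20,8,0,0,0,0,0],
    [20,14,0,0,0,0,0],
    [20,16,0,0,0,0,0],
    [20,16,0,0,0,0,0],
    [20,16,0,0,0,0,0],
    [20,16,0,0,0,0,0],
    [20,12,0,0,0,0,0],
    [20,0,0,0,0,0,0],
  ],
)

```text
time_s: 26.9
tool_pos: [0.4538, 0.2593, 0.1447]
tool_rot: [-180.0, -0.1, 99.1]
force: [-1.0, -0.1, -0.1]
grip_width: 0.0198
```

```bash
python3 st.py; cat > lie.py <<'E'
from h import *
from scipy.optimize import minimize
lane=np.array([ 0.46806006,0.16870213,-1.41572507])
def look(x0,names=("scene","side"),show=None):
  M=[]
  for c in names:
    cal=env.get_calibration(c);im=env.read_camera(c).copy();best=None
    hull=lambda q,cal=cal:cv2.convexHull(np.float32(proj(cal,box(q)))).astype(np.float32)
    pred=cv2.fillPoly(np.zeros((400,640),np.uint8),[np.int32(np.round(hull(x0)))],1)>0
    R=[r for r in env.regions_of(c,"blank")]
    iou=[(r["region"]&pred).sum()/(r["region"]|pred).sum() for r in R]
    if iou and max(iou)>.2: M.append((c,cal,R[int(np.argmax(iou))]["region"],max(iou)))
    if show: cv2.imwrite(f"{show}_{c}.png",im[:,:,::-1])
  def cost(q):
    t=0
    for c,cal,m,_ in M:
      h=cv2.convexHull(np.float32(proj(cal,box(q))))
      p=cv2.fillPoly(np.zeros((400,640),np.uint8),[np.int32(np.round(h*16))],255,cv2.LINE_AA,4)/255.
      t+=np.abs(p-m).sum()/m.sum()
    return t
  r=minimize(lambda u:cost([u[0],u[1],u[2]/100]),[x0[0],x0[1],x0[2]*100],method="Nelder-Mead",options=dict(initial_simplex=np.array([x0[0],x0[1],x0[2]*100])+np.array([[0,0,0],[12,0,0],[0,8,0],[0,0,8]])))
  print("foot x,y,yaw",r.x[0].round(1),r.x[1].round(1),(r.x[2]/100).round(3),"cost",round(r.fun,3),[(m[0],round(m[3],2)) for m in M])
def box(q):
  P=np.array([(x,y,z) for x in(0,170) for y in(-32,32) for z in(15,65)],float);c,n=np.cos(q[2]),np.sin(q[2])
  return place(lane,np.c_[q[0]+c*P[:,0]-n*P[:,1],q[1]+n*P[:,0]+c*P[:,1],P[:,2]])
E
python3 -c "
from lie import *
look([-25,0,0],show='pics/m')
look([-25,0,0],('scene',)); look([-25,0,0],('side',))"
```

```text
lane tcp -91.7 -0.1 yaw err 0.23669629135847003 F [-1.  -0.1 -0.1] [0.4538 0.2593 0.1447] [-1.80e+02 -1.00e-01  9.91e+01]
foot x,y,yaw -36.0 0.3 0.001 cost 0.205 [('scene', np.float64(0.8)), ('side', np.float64(0.86))]
foot x,y,yaw -36.2 1.5 0.033 cost 0.141 [('scene', np.float64(0.79))]
foot x,y,yaw -38.4 -0.5 0.004 cost 0.047 [('side', np.float64(0.86))]
```

Emit:
send_rows(
  plan=[
    [20,0,0,15,0,0,0],
    [20,0,0,25,0,0,0],
    [20,0,0,25,0,0,0],
    [20,0,0,25,0,0,0],
    [20,0,0,12,0,0,0],
    [20,0,0,0,0,0,0],
    [20,-8,0,0,0,0,0],
    [20,-10,0,0,0,0,0],
    [20,-10,0,0,0,0,0],
    [20,-10,0,0,0,0,0],
    [20,-10,0,0,0,0,0],
    [20,0,0,0,0,0,0],
  ],
)

```text
time_s: 28.5
tool_pos: [0.4631, 0.2068, 0.0431]
tool_rot: [180.0, 0.1, 98.7]
force: [-0.5, -1.5, 0.5]
grip_width: 0.0201
```

```bash
python3 st.py
```

```text
lane tcp -38.4 1.0 yaw err -0.16575777083971843 F [-0.5 -1.5  0.5] [0.4631 0.2068 0.0431] [1.80e+02 1.00e-01 9.87e+01]
```

Emit:
send_rows(
  plan=[
    [20,-8,-0.5,0,0,0,0],
    [20,-10,0,0,0,0,0],
    [20,-10,0,0,0,0,0],
    [20,-10,0,0,0,0,0],
    [20,-10,0,0,0,0,0],
    [20,-10,0,0,0,0,0],
    [20,-10,0,0,0,0,0],
    [20,-10,0,0,0,0,0],
    [20,-5,0,0,0,0,0],
    [20,0,0,0,0,0,0],
  ],
)

```text
time_s: 29.5
tool_pos: [0.4752, 0.1254, 0.043]
tool_rot: [180.0, 0.0, 98.8]
force: [-0.6, 0.9, 6.3]
grip_width: 0.0202
```

```bash
python3 st.py; python3 -c "
from lie import *
look([52,0,0])
look([52,0,0],('side',))"
```

```text
lane tcp 43.9 0.3 yaw err -0.08072647513489528 F [-0.6  0.9  6.3] [0.4752 0.1254 0.043 ] [180.    0.   98.8]
foot x,y,yaw -34.2 -1.8 0.011 cost 0.343 [('side', np.float64(0.44))]
foot x,y,yaw -37.7 -1.1 0.01 cost 0.308 [('side', np.float64(0.45))]
```

```bash
python3 - <<'E'
from h import *
b=env.read_camera("side").copy();a=env.read_camera("scene").copy();w=env.read_camera("wrist").copy()
for c in("scene","side","wrist"):
  for r in env.regions_of(c,"blank"): print(c,round(r["confidence"],2),r["rect"])
z=lambda im,x,y,w_,h,W,H:cv2.resize(im[y:y+h,x:x+w_],(W,H),interpolation=cv2.INTER_CUBIC)
m_s=cv2.imread("pics/m_side.png")[:,:,::-1];m_c=cv2.imread("pics/m_scene.png")[:,:,::-1]
cv2.imwrite("pics/n.png",np.vstack([np.hstack([z(b,255,150,120,135,400,450)[:300] if 0 else z(b,255,160,130,98,400,300),z(a,260,140,130,98,400,300)]),np.hstack([z(m_s,255,160,130,98,400,300),z(m_c,260,140,130,98,400,300)])])[:,:,::-1])
E
```

```text
scene 0.94 [428.7, 182.7, 475.7, 241.1]
scene 0.85 [387.1, 116.4, 421.7, 179.5]
scene 0.69 [307.0, 177.3, 375.0, 217.2]
scene 0.6 [431.1, 144.2, 472.6, 200.4]
side 0.94 [214.5, 157.1, 250.8, 222.1]
side 0.94 [220.8, 129.1, 255.3, 185.6]
side 0.74 [285.4, 197.0, 332.9, 262.0]
wrist 0.9 [251.6, 77.1, 395.8, 322.4]
wrist 0.8 [2.0, 0.0, 135.3, 59.5]
```

View pics/n.png

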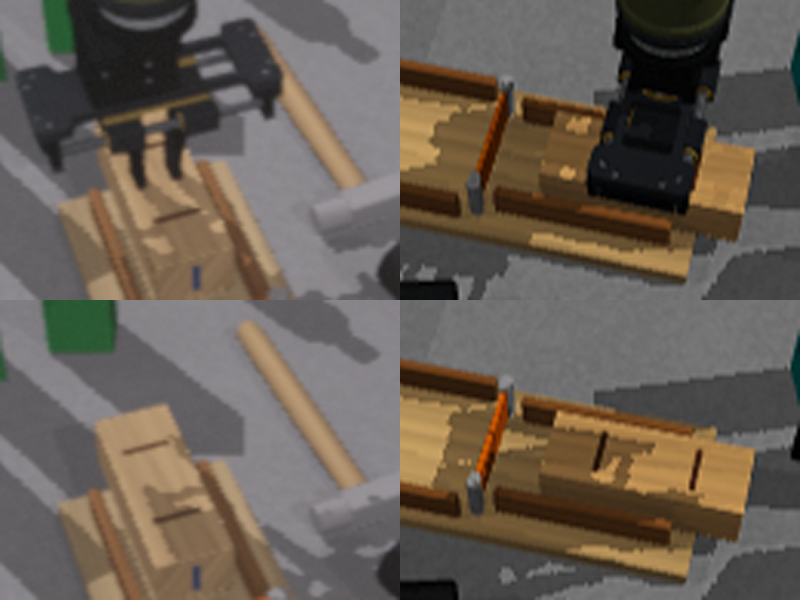

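```bash
python3 - <<'E'
from lie import *
for c in("side","scene"):
  cal=env.get_calibration(c)
  print(c,[proj(cal,place(lane,[(44,-14,z),(44,14,z),(-36,0,z)])).round(1).tolist() for z in(43,65,80)])
o=env.get_obs();print(o["tool_pos"],o["qpos"].round(1),o["force"],env.grip_point_offset)
E
```

```text
side [[[300.9, 224.6], [311.5, 221.9], [297.3, 202.1]], [[300.5, 218.7], [311.2, 215.9], [296.8, 196.1]], [[300.1, 214.5], [311.0, 211.7], [296.5, 192.0]]]
scene [[[342.8, 191.5], [340.6, 200.5], [372.3, 202.4]], [[343.3, 187.0], [341.0, 196.1], [373.4, 198.0]], [[343.6, 183.8], [341.3, 192.9], [374.1, 194.8]]]
[0.47513956 0.12540763 0.0430057 ] [ -6.8   7.8 -11.8 115.2   2.   57.1 -10.8] [-0.73427837  0.87567425  5.97827937] 0.0187
```

Emit:
send_rows(
  plan=[
    [20,0,0,-5,0,0,0],
    [20,0,0,0,0,0,0],
  ],
)

```text
time_s: 30.3
tool_pos: [0.4745, 0.1255, 0.0476]
tool_rot: [-180.0, 0.1, 98.8]
force: [1.2, 0.2, 0.8]
grip_width: 0.0201
```

Emit:
send_rows(
  plan=[
    [20,0,0,-8,0,0,0],
    [20,0,0,0,0,0,0],
  ],
)

```text
time_s: 30.5
tool_pos: [0.4751, 0.1267, 0.0564]
tool_rot: [179.9, 0.0, 98.9]
force: [0.4, 0.3, -0.9]
grip_width: 0.0199
```

Emit:
send_rows(
  plan=[
    [20,0,0,-8,0,0,0],
    [20,0,0,0,0,0,0],
  ],
)

```text
time_s: 30.7
tool_pos: [0.4754, 0.1271, 0.0648]
tool_rot: [179.9, -0.0, 98.9]
force: [1.0, 0.1, -1.1]
grip_width: 0.0199
```

Emit:
send_rows(
  plan=[
    [20,0,0,-15,0,0,0],
    [20,0,0,-15,0,0,0],
    [20,0,0,0,0,0,0],
  ],
)

```text
time_s: 31.0
tool_pos: [0.4762, 0.1274, 0.0956]
tool_rot: [179.8, -0.0, 98.9]
force: [0.5, 0.4, 0.5]
grip_width: 0.02
```

```bash
python3 st.py; python3 - <<'E'
from lie import *
look([-36,0,0]);look([-36,0,0],("side",))
# finger tip in side image: dark pixels columns near tip
im=env.read_camera("side");cal=env.get_calibration("side")
g=im.astype(int).sum(2)
p=proj(cal,place(lane,[(44,-14,95),(44,14,95)])).round().astype(int);print(p.tolist())
for u,v in p: print([int(g[v+k,u-2:u+3].min()) for k in range(-14,16)])
E
```

```text
lane tcp 42.1 1.6 yaw err -0.0014103419637763182 F [0.5 0.4 0.5] [0.4762 0.1274 0.0956] [179.8  -0.   98.9]
foot x,y,yaw -37.1 2.5 -0.019 cost 0.607 [('scene', np.float64(0.66)), ('side', np.float64(0.92))]
foot x,y,yaw -38.4 -0.8 -0.004 cost 0.143 [('side', np.float64(0.88))]
[[300, 210], [311, 208]]
[105, 100, 106, 106, 104, 103, 104, 98, 99, 114, 153, 237, 251, 281, 390, 429, 433, 431, 431, 430, 426, 425, 423, 424, 421, 414, 416, 416, 420, 419]
[103, 108, 109, 109, 108, 108, 108, 108, 121, 175, 307, 381, 320, 374, 441, 442, 446, 445, 443, 444, 445, 445, 445, 448, 442, 433, 427, 421, 423, 425]
```

Emit:
send_rows(
  plan=[
    [20,8,-0.8,0,0,0,0],
    [20,18,-0.8,0,0,0,0],
    [20,20,0,0,0,0,0],
    [20,20,0,0,0,0,0],
    [20,20,0,0,0,0,0],
    [20,20,0,0,0,0,0],
    [20,18,0,0,0,0,0],
    [20,12,0,0,0,0,0],
    [20,0,0,0,0,0,0],
  ],
)

```text
time_s: 32.25
tool_pos: [0.4511, 0.2633, 0.0935]
tool_rot: [-180.0, -0.0, 99.1]
force: [0.5, 0.0, 0.6]
grip_width: 0.0202
```

Emit:
send_rows(
  plan=[
    [20,0,0,10,0,0,0],
    [20,0,0,18,0,0,0],
    [20,0,0,20,0,0,0],
    [20,0,0,18,0,0,0],
    [20,0,0,7,0,0,0],
    [20,0,0,0,0,0,0],
    [20,0,0,0,0,0,0],
  ],
)

```text
time_s: 32.95
tool_pos: [0.4525, 0.2607, 0.021]
tool_rot: [180.0, 0.0, 98.8]
force: [-0.3, -0.6, -0.3]
grip_width: 0.0199
```

```bash
python3 st.py; python3 -c "
from lie import *
look([-36,0,0])"
```

```text
lane tcp -93.3 -1.1 yaw err -0.05068566240140626 F [-0.3 -0.6 -0.3] [0.4525 0.2607 0.021 ] [180.    0.   98.8]
foot x,y,yaw -36.4 0.3 0.001 cost 0.203 [('scene', np.float64(0.9)), ('side', np.float64(0.93))]
```

Now push: 93 mm first, and check.

Emit:
send_rows(
  plan=[
    [20,-6,0.5,0,0,0,0],
    [20,-10,0.5,0,0,0,0],
    [20,-10,0,0,0,0,0],
    [20,-10,0,0,0,0,0],
    [20,-10,0,0,0,0,0],
    [20,-10,0,0,0,0,0],
    [20,-10,0,0,0,0,0],
    [20,-10,0,0,0,0,0],
    [20,-10,0,0,0,0,0],
    [20,-6,0,0,0,0,0],
    [20,0,0,0,0,0,0],
  ],
)

```text
time_s: 34.25
tool_pos: [0.4675, 0.1688, 0.0207]
tool_rot: [180.0, 0.0, 98.8]
force: [-0.1, 0.3, 1.0]
grip_width: 0.0204
```

```bash
python3 st.py; python3 -c "
from lie import *
look([8,0,0]);look([8,0,0],('side',))"
```

```text
lane tcp -0.2 -0.5 yaw err -0.09356017276465423 F [-0.1  0.3  1. ] [0.4675 0.1688 0.0207] [180.    0.   98.8]
foot x,y,yaw 11.8 -3.2 0.017 cost 0.762 [('scene', np.float64(0.67)), ('side', np.float64(0.81))]
foot x,y,yaw -7.8 -2.0 0.003 cost 0.196 [('side', np.float64(0.82))]
```

```bash
cat > bl2.py <<'E'
from blue import *
exec(open("st.py").read().split("\n",2)[2])
b=env.read_camera("side");print([(x[0],x[1],x[2]) for x in blues(b,env.get_calibration("side"),.040) if abs(x[2][1])<40 and x[2][0]>50])
E
python3 bl2.py; python3 -c "
from blue import *
print([x for x in blues(cv2.imread('pics/m_side.png')[:,:,::-1],env.get_calibration('side'),.04) if abs(x[2][1])<40 and x[2][0]>50])"
```

```text
lane tcp -2.0 -0.6 yaw err 0.034784560297737244 F [-0.9 -0.1 -0.7] [0.4671 0.1705 0.0206] [-180.     0.    98.9]
[]
[]
```

Emit:
send_rows(
  plan=[
    [20,-8,0.5,0,0,0,0],
    [20,-12,0,0,0,0,0],
    [20,-12,0,0,0,0,0],
    [20,-12,0,0,0,0,0],
    [20,-12,0,0,0,0,0],
    [20,-12,0,0,0,0,0],
    [20,-12,0,0,0,0,0],
    [20,-12,0,0,0,0,0],
    [20,-12,0,0,0,0,0],
    [20,-12,0,0,0,0,0],
    [20,-6,0,0,0,0,0],
  ],
)

```text
time_s: 35.7
tool_pos: [0.4867, 0.0482, 0.0207]
tool_rot: [-180.0, 0.0, 98.8]
force: [0.1, 4.0, -0.1]
grip_width: 0.0197
```

```bash
python3 st.py; python3 -c "
from lie import *
look([125,0,0]);look([125,0,0],('side',),show='pics/p')"
```

```text
lane tcp 122.0 -0.2 yaw err -0.0974151005505064 F [ 0.1  4.  -0.1] [0.4867 0.0482 0.0207] [-180.     0.    98.8]
foot x,y,yaw 131.8 0.6 -0.004 cost 0.77 [('scene', np.float64(0.56)), ('side', np.float64(0.88))]
foot x,y,yaw 132.9 1.6 -0.022 cost 0.072 [('side', np.float64(0.89))]
```

Emit:
send_rows(
  plan=[
    [20,-8,0,0,0,0,0],
    [20,-12,0,0,0,0,0],
    [20,-12,0,0,0,0,0],
    [20,-12,0,0,0,0,0],
    [20,-12,0,0,0,0,0],
    [20,-12,0,0,0,0,0],
    [20,-12,0,0,0,0,0],
    [20,-12,0,0,0,0,0],
    [20,-12,0,0,0,0,0],
    [20,-12,0,0,0,0,0],
    [20,-12,0,0,0,0,0],
    [20,0,0,0,0,0,0],
  ],
)

```text
time_s: 37.2
tool_pos: [0.5065, -0.0802, 0.0207]
tool_rot: [180.0, 0.1, 98.7]
force: [-0.1, -0.7, 0.4]
grip_width: 0.02
```

```bash
python3 st.py; python3 -c "
from lie import *
look([258,0,0]);look([258,0,0],('side',),show='pics/q')"
```

```text
lane tcp 251.9 -0.5 yaw err -0.19966990785070493 F [-0.1 -0.7  0.4] [ 0.5065 -0.0802  0.0207] [1.80e+02 1.00e-01 9.87e+01]
foot x,y,yaw 264.1 -0.3 0.008 cost 0.956 [('scene', np.float64(0.52)), ('side', np.float64(0.87))]
foot x,y,yaw 254.2 1.4 -0.017 cost 0.15 [('side', np.float64(0.87))]
```

Emit:
send_rows(
  plan=[
    [20,2,0,0,0,0,0],
    [20,0,0,-8,0,0,0],
    [20,0,0,-15,0,0,0],
    [20,0,0,-20,0,0,0],
    [20,0,0,-25,0,0,0],
    [20,0,0,-25,0,0,0],
    [20,0,0,-25,0,0,0],
    [20,0,0,-25,0,0,0],
    [20,0,0,-25,0,0,0],
    [20,0,0,-15,0,0,0],
    [20,0,0,0,0,0,0],
  ],
)

```text
time_s: 38.6
tool_pos: [0.5075, -0.0747, 0.2063]
tool_rot: [179.7, 0.1, 98.9]
force: [-0.0, 0.3, -0.1]
grip_width: 0.0201
```

Emit:
send_rows(
  plan=[
    [20,15,0,0,0,0,0],
    [20,25,0,0,0,0,0],
    [20,25,0,0,0,0,0],
    [20,25,0,0,0,0,0],
    [20,25,0,0,0,0,0],
    [20,25,0,0,0,0,0],
    [20,25,0,0,0,0,0],
    [20,25,0,0,0,0,0],
    [20,15,0,0,0,0,0],
    [20,0,0,0,0,0,0],
  ],
)

```text
time_s: 39.6
tool_pos: [0.4721, 0.1313, 0.202]
tool_rot: [-179.8, -0.1, 99.2]
force: [0.3, 0.7, 0.3]
grip_width: 0.02
```

```bash
python3 st.py; python3 -c "
from lie import *
look([258,0,0],show='pics/r');look([258,0,0],('side',))
# flap check: orange pixels against the expected shut-flap quad
a=cv2.imread('pics/a.png');b=cv2.imread('pics/b.png')
for c,ref in(('scene',a),('side',b)):
  cal=env.get_calibration(c)
  for n,im in(('start',ref),('now',cv2.imread(f'pics/r_{c}.png'))):
    f=im[:,:,::-1].astype(int);m=((f[:,:,0]>150)&(f[:,:,1]<f[:,:,0]*.6)&(f[:,:,2]<60)|((f[:,:,0]>1.8*f[:,:,1])&(f[:,:,1]>1.3*f[:,:,2])&(f[:,:,0]>110)))
    q=proj(cal,place(lane,[(185,s*47,z) for s in(-1,1) for z in(19,57)]));l,t=q.min(0)-15;r,bt=q.max(0)+15
    ys,xs=np.nonzero(m[int(t):int(bt),int(l):int(r)]);xs=xs+int(l);ys=ys+int(t)
    p=[tuple(np.round(v,1)) for v in (q.min(0),q.max(0))]
    print(c,n,len(xs),xs.min(),ys.min(),xs.max(),ys.max(),'mean',xs.mean().round(1),ys.mean().round(1),'expected shut',p)
"
```

```text
lane tcp 37.6 -1.7 yaw err 0.32427684869577433 F [0.3 0.7 0.3] [0.4721 0.1313 0.202 ] [-1.798e+02 -1.000e-01  9.920e+01]
foot x,y,yaw 259.7 -0.5 0.003 cost 0.309 [('scene', np.float64(0.88)), ('side', np.float64(0.87))]
foot x,y,yaw 251.7 1.2 -0.012 cost 0.143 [('side', np.float64(0.87))]
scene start 120 285 170 294 201 mean 289.8 184.9 expected shut [(np.float64(283.7), np.float64(167.7)), (np.float64(294.4), np.float64(204.6))]
scene now 120 285 166 294 201 mean 289.7 185.0 expected shut [(np.float64(283.7), np.float64(167.7)), (np.float64(294.4), np.float64(204.6))]
side start 31 308 258 341 271 mean 324.7 263.1 expected shut [(np.float64(304.6), np.float64(257.0)), (np.float64(343.6), np.float64(277.9))]
side now 42 308 258 341 273 mean 325.0 263.6 expected shut [(np.float64(304.6), np.float64(257.0)), (np.float64(343.6), np.float64(277.9))]
```

```bash
python3 - <<'E'
from h import *
for c in("scene","side"):
  env.read_camera(c)
  for q in("glue","hammer","joiner"): print(c,q,[(round(r["confidence"],2),np.round(r["rect"]).tolist()) for r in env.regions_of(c,q)[:2]])
a=cv2.imread("pics/a.png").astype(int);r=cv2.imread("pics/r_scene.png").astype(int)
for n,(x0,y0,x1,y1) in(("joiner",(197,227,250,269)),("hammer",(302,239,411,277)),("glue",(440,270,476,313)),("teal",(386,119,422,150)),("green",(450,142,479,240))): print(n,(np.abs(a-r)[y0:y1,x0:x1].max(2)>40).mean().round(3))
E
python3 -c "
from cell import env
print(env.get_obs()['time_s'],env.sign_off())"
```

```text
scene glue [(0.58, [442.0, 270.0, 478.0, 312.0])]
scene hammer [(0.95, [305.0, 239.0, 411.0, 279.0]), (0.34, [286.0, 188.0, 291.0, 200.0])]
scene joiner [(0.91, [197.0, 231.0, 281.0, 269.0])]
side glue [(0.82, [325.0, 134.0, 346.0, 155.0]), (0.29, [273.0, 210.0, 511.0, 399.0])]
side hammer [(0.78, [334.0, 167.0, 386.0, 238.0])]
side joiner [(0.71, [271.0, 208.0, 513.0, 400.0]), (0.62, [378.0, 232.0, 457.0, 318.0])]
joiner 0.062
hammer 0.0
glue 0.0
teal 0.0
green 0.0
the job is handed in; nothing more can be done
40.3 None
```

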